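# Fit the scale's transit-lock screw down its deep well

## Task

The stockroom scale is going away for calibration: take the red-headed screw out of the rack, lower it into the deep well at the corner of the scale, find the start of the thread at the bottom by feel, and turn it clockwise until it is fully home, then let go of it. Do not force or cross-thread it: press only lightly, and leave the other screws and the goods on the bench alone.

Things in the scene. Friction and masses are not known exactly. Their poses are not given: they have to be found in the camera images.
- red_screw_head (a point): Centre of the red head of the screw to fit: a block 20 mm thick (its x), 40 wide (its y), 36 high; grip it here across x. The steel screw is upright, 134 mm long, about 120 g, z up; its tip is 116 mm below this point. Shank 15 mm across; a round guide collar 26 mm across spans 30 to 45 mm above the tip. It starts in one of the three rack holes.
- red_screw_lugs (a point): Middle of the red screw's two thread lugs, 108 mm below the head centre and 8 mm above the tip. One lug to either side along the screw's y (the head's wide way), 26 mm over both, 5 mm thick. Axes as the head's.
- black_screw_head (a point): Centre of the head of a black-headed screw of the same make: a bystander in another hole of the rack.
- blue_screw_head (a point): Centre of the head of a blue-headed screw of the same make: a bystander in another hole of the rack.
- rack: Grey rack fixed to the bench, 70 mm (x) by 260 (y) by 46 high, origin at the centre of its underside. Three holes 30 mm across and 40 deep in a row along its y, 90 mm apart; a screw in it has its tip 6 mm above the bench. A screw lifted by 45 mm is clear of the rack; the heads of the others reach 140 mm above the bench.
- scale: White bench scale fixed to the bench, 260 mm (x) by 300 (y), casing 75 high, steel platter with its top at 93; origin at the centre of its underside. At its -x, -y corner stands a grey block 56 mm square and 105 high holding the well, a yellow ring round the mouth. Nothing on the scale is higher. More than 60 N between the screw or the robot and the scale does harm.
- well_mouth (a point): Centre of the well's mouth, on top of the grey block; z up, x and y as the scale's. The well is upright, 29 mm across, with a 2 mm chamfer.
- thread_top (a point): On the well's axis, 70 mm below the mouth: the flat brass top of a coarse right-hand thread. Lugs resting on it: head centre 40.5 mm above the mouth. It has two entrances, opposite each other, 50 degrees wide. Their direction is NOT measured: within 0.8 rad either way of the scale's y axis. Lugs within about 10 degrees of their middle drop in, 10 to 11 mm.
- thread_entry (a point): On the well's axis: where the lugs' middle is after the drop, pressed down (head centre 29 mm above the mouth). A spring plunger, 700 N/m, meets the tip half-way down the drop; press with 3 N or more to keep the lugs below the thread's edge while starting to turn. Anticlockwise, a wall stops the lugs here.
- thread_home (a point): On the well's axis: where the lugs' middle is when home and let go (head centre 26 mm above the mouth; 24 if pressed). From the middle of the entrance it is about 100 degrees clockwise seen from above, down 5 mm, to a hard end wall. The spring lifts the screw up to 2 mm; part-turned it stays put and can be regripped. 3 to 8 N down and 0.05 to 0.15 N m do the work; 0.3 is too much.

How it is judged:
By the outcome, as a careful person would: the job done as asked, in the order asked, and still so for the second after the job is handed in, with the robot touching nothing.
It also fails if it takes over 72 s, if anything falls off the work surface, if the arm or the gripper's body presses on something with over 40 N, if the wrist force passes 120 N, or if a joint passes its speed limit or range.

## Robot

A 6-joint arm with a two-finger parallel gripper is mounted at the origin on the work surface. World frame = base frame: x ahead of the robot, y to its left, z up, the work surface at z = 0. Lengths are in m, angles in degrees, forces in N, time in s.
With the tool pointing down it reaches from about 0.4 to 0.925 m from the base axis. Payload 12.5 kg.
Tool frame: the origin (TCP) lies on the centre line of the jaws, within the pads' length; the fingertips stand 25 mm ahead of it and the grasp point (between the pads) lies 6 mm ahead of it (bot.nose_length is the distance from the TCP to the fingertips, in m); z points along the fingers, y is the direction in which the jaws open and shut (so a half turn about z gives the same grasp; the last joint's range is limited). The gripper opens to 95 mm and grips with 3 to 60 N. Pads are 20 mm wide; open, the fingers measure 119 mm over their backs; the gripper's body (75 mm by 180 mm) begins 59 mm behind the grasp point.
Start: joints at [-79.332, 28.126, 89.318, -0, 62.55, -6.05], TCP at [0.18, -0.599, 0.24] pointing down, gripper open.
Joint ranges: [-177.58, 177.58], [-47.91, 125.51], [2.72, 160], [-65.01, 245.01], [3.68, 167.84], [-153.87, 153.87]. Speed limits (degrees/s): [127.2, 127.2, 159.86, 180, 180, 180].

## Interface

Orientations are given as [roll, pitch, yaw] about the fixed x, y, z axes, in that order (R = Rz(yaw) Ry(pitch) Rx(roll)).
In Python, from bench import bot, get_image, calibration gives the robot as it stands. The module is installed in compiled form; this text tells all that it offers.
- The arm moves only by the tool step_arm, never from a script. Its argument "series" is a list of rows, each a list of 7 numbers: the finger opening in mm, from 0 to 95.1, then the shift along the tool's x, y, z scaled (see below), then the turn, a rotation vector about the tool's x, y, z scaled (see below). A call has 1 to 20 rows; each row shifts and turns the commanded pose from where the row before left it, along the tool's axes as they then stand; what a row does not reach is not made up. The controller multiplies each number of a shift by 0.25 m and each number of a turn by 0.1 rad. A row lasts 1/8 s, in which the tool goes at most 62.5 mm and 10.7 degrees, less where a joint would pass 70% of its speed; a pose out of reach is approached as far as the arm can. A call with a number of a shift or a turn outside -1 to 1 is refused whole. A call with a gripper value outside its range is refused whole. The fingers move at their own pace and stop on an object; the grip force is fixed at half the most. Time passes only in rows, so rows that do not move let the fingers close. It gives the time, the measured TCP pose, the force and the opening at its end, in the units of the state.
- bot.get_obs(): the state, without advancing time (a new reading comes with each control period).
- get_image(name): name is "side" or "top" or "wrist"; returns (picture, depth): 400x640x3 uint8, red, green, blue; 400x640 float32, m along the optical axis (not along the pixel's ray), 0 where there is no reading.
- calibration(name): a dict with "intrinsics" (3x3 intrinsics, pixels), "R" (3x3) and "t" (3): a world point X has camera coordinates R X + t. Camera axes: x right, y down, z forward; pixel columns grow to the right and rows downward; lengths in m; the calibration is good to about 2 mm. A picture is of the moment at which its call begins: read the wrist's pose just before it. calibration takes no time and is no camera call; for the wrist camera it gives the pose at the moment of the call.
- bot.hand_in(): hands the job in, once; it reports no verdict.
The state is a dict: "t": time; "qpos": joint angles; "qd": joint speeds; "tau": joint torques, N m; "tcp_pos": TCP position; "tool_rot": TCP orientation; "wrist_force": force on the tool from outside, world axes, zero at the start; "wrist_torque": the same for the moment, N m; "finger_gap": opening from 0.0 (shut) to 1.0 (fully open).
Only numpy, scipy, OpenCV 4.12 (cv2) and the standard library are available. Lean on these libraries where they do the work, as an engineer would, in place of code of your own. Each camera call takes 0.05 s, during which the arm holds its last target. There are 200 camera calls.

## Working session

There is one attempt and no reset: what is moved stays moved. The work goes in short steps, Python scripts to look and compute and a tool call to move; the robot and the scene stay as the last step left them, time stands still between calls to the robot, and variables do not carry over. Pictures are saved under pics/ and viewed, about 8 in all and at most 12, crops included, and the job is handed in when it is done.

Besides the shell and the picture viewer there is one more tool, called after "Request:" as name(argument=value, ...), one argument or row to a line, values as JSON. step_arm: Moves the arm, as the interface text tells. Its arguments: {"type":"object","properties":{"series":{"type":"array"}},"required":["series"]}

```bash
mkdir -p pics; cat > h.py <<'E'
import numpy as np, cv2
from bench import bot, get_image, calibration
def save(name,fn,crop=None,scale=1):
    im,d=get_image(name); im=im[:,:,::-1]
    np.save('pics/'+fn+'_d.npy',d)
    if crop: r0,r1,c0,c1=crop; im=im[r0:r1,c0:c1]
    if scale!=1: im=cv2.resize(im,None,fx=scale,fy=scale,interpolation=cv2.INTER_CUBIC)
    cv2.imwrite('pics/'+fn+'.png',im); return d
def pt(cal,u,v,z):  # depth point
    K=np.array(cal['intrinsics']);R=np.array(cal['R']);t=np.array(cal['t'])
    return R.T@(z*np.linalg.solve(K,[u,v,1])-t)
def ray(cal,u,v,h): # intersect plane z=h
    K=np.array(cal['intrinsics']);R=np.array(cal['R']);t=np.array(cal['t'])
    c=-R.T@t; d=R.T@np.linalg.solve(K,[u,v,1]); return c+d*(h-c[2])/d[2]
E
python3 - <<'E'
from h import *
import json
a=save('top','top1');b=save('side','side1')
for n in('top','side','wrist'):
    c=calibration(n);print(n,np.round(c['intrinsics'],1).tolist(),np.round(c['R'],3).tolist(),np.round(c['t'],3).tolist())
i=np.vstack([cv2.imread('pics/top1.png')]);
print(bot.get_obs())
E
```

```text
top [[502.5, 0.0, 316.7], [0.0, 502.5, 199.0], [0.0, 0.0, 1.0]] [[-0.004, -1.0, 0.009], [-0.986, 0.003, -0.17], [0.17, -0.01, -0.985]] [-0.03, 0.57, 0.943]
side [[414.8, 0.0, 321.6], [0.0, 414.8, 199.7], [0.0, 0.0, 1.0]] [[-0.999, -0.03, -0.013], [-0.013, 0.729, -0.684], [0.03, -0.683, -0.729]] [0.558, 0.1, 0.954]
wrist [[337.3, 0.0, 317.5], [0.0, 337.3, 201.9], [0.0, 0.0, 1.0]] [[0.287, -0.958, -0.002], [-0.924, -0.278, 0.264], [-0.253, -0.074, -0.965]] [-0.625, -0.029, 0.39]
{'t': 0.1, 'qpos': array([-7.93335075e+01,  2.81625990e+01,  8.93446898e+01,  3.92626498e-04,
        6.25512761e+01, -6.04936153e+00]), 'qd': array([ 0.01809695, -0.16076167, -0.11062602, -0.01046546, -0.10405486,
        0.01621908]), 'tau': array([ 2.51531550e-03, -6.13621187e+01, -2.58605039e+01,  6.93296408e-02,
        4.70632408e-02, -6.12474150e-05]), 'tcp_pos': array([ 0.1797667 , -0.59840016,  0.2391112 ]), 'tool_rot': array([-1.79941798e+02, -6.51817523e-03,  1.67156695e+01]), 'wrist_force': array([-0.72790085, -0.31879557, -0.69945363]), 'wrist_torque': array([-0.03224738,  0.0087924 , -0.02156048]), 'finger_gap': 1.0013328372825596}
```

View pics/top1.png

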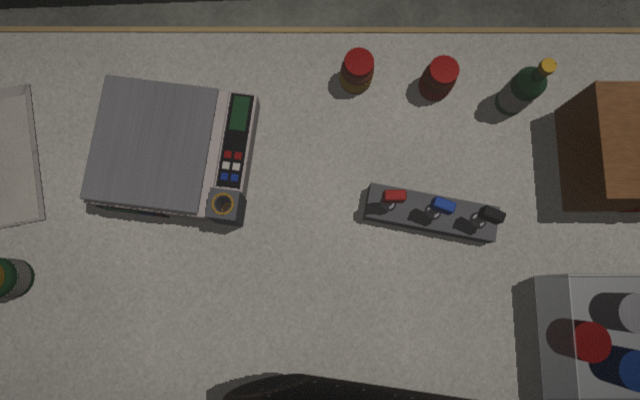

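View pics/side1.png

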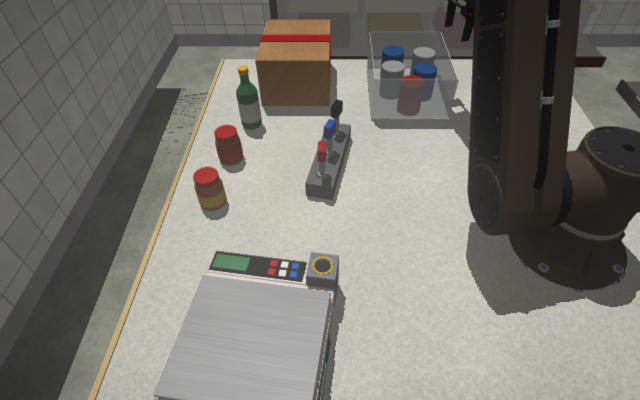

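The top view shows red head (395,196), blue (444,205), black (491,214) and well ring (222,204). The side view shows red head (322,150) and ring (322,265).

```bash
python3 - <<'E'
from h import *
T=calibration('top');S=calibration('side')
dt=np.load('pics/top1_d.npy');ds=np.load('pics/side1_d.npy')
def tri(a,b):
    P=[np.array(c['intrinsics'])@np.c_[c['R'],c['t']] for c in(T,S)]
    X=cv2.triangulatePoints(P[0],P[1],np.array(a,float).reshape(2,1),np.array(b,float).reshape(2,1));return (X[:3]/X[3]).ravel()
for n,a,b in(('red',(395,196),(322,150)),('blue',(444,205),(329,129)),('black',(491,214),(337,108)),('well',(222,204),(322,265))):
    print(n,tri(a,b).round(4),'depth',pt(T,*a,dt[a[1],a[0]]).round(4),pt(S,*b,ds[b[1],b[0]]).round(4))
# red head top mask from top image
im=cv2.imread('pics/top1.png').astype(int);B,G,R=im[...,0],im[...,1],im[...,2]
m=(R>1.7*G)&(R>1.7*B)&(R>60);m[:,:375]=0;m[:,415:]=0;m[:180]=0;m[215:]=0
v,u=np.nonzero(m);P=np.array([pt(T,x,y,dt[y,x]) for x,y in zip(u,v)])
P=P[P[:,2]>.132];print(len(P),P.mean(0),P.min(0),P.max(0));print(cv2.minAreaRect((P[:,:2]*1000).astype(np.float32)))
# grey block top + scale platter
for lo,hi,r in((.088,.098,(60,220,80,260)),(.1,.11,(170,240,190,260))):
    v,u=np.mgrid[r[0]:r[1],r[2]:r[3]];u=u.ravel();v=v.ravel();P=np.array([pt(T,x,y,dt[y,x]) for x,y in zip(u,v)])
    P=P[(P[:,2]>lo)&(P[:,2]<hi)];print(len(P),cv2.minAreaRect((P[:,:2]*1000).astype(np.float32)))
v,u=np.mgrid[170:250:1,350:510];P=np.array([pt(T,x,y,dt[y,x]) for x,y in zip(u.ravel(),v.ravel())]);P=P[(P[:,2]>.042)&(P[:,2]<.05)]
print(len(P),cv2.minAreaRect((P[:,:2]*1000).astype(np.float32)))
E
```

```text
red [ 0.5611 -0.1743  0.1242] depth [ 0.5585 -0.1715  0.1414] [ 0.5597 -0.1522  0.1425]
blue [ 0.5455 -0.2648  0.1182] depth [ 0.5426 -0.2598  0.1371] [ 0.5449 -0.2418  0.1356]
black [ 0.5266 -0.3472  0.1261] depth [ 0.5255 -0.342   0.1411] [ 0.5253 -0.3283  0.1387]
well [0.551  0.144  0.1052] depth [ 0.4013 -0.0223  1.0261] [0.5521 0.1309 0.086 ]
218 [ 0.55904658 -0.16954754  0.15168564] [ 0.40131414 -0.19065887  0.13205745] [ 0.57040391 -0.02226805  1.02606714]
((494.6269226074219, -98.16504669189453), (36.05526351928711, 237.84542846679688), 42.256500244140625)
14778 ((667.1402587890625, 251.62672424316406), (300.0205078125, 255.32530212402344), 82.53823852539062)
740 ((552.7235107421875, 143.77008056640625), (56.77190399169922, 56.44102096557617), 82.61736297607422)
3303 ((545.62158203125, -260.23602294921875), (260.4973449707031, 71.3598861694336), 78.77308654785156)
```

Request:
step_arm(
  series=[
    [95, 0, 0, -0.16, 0, 0, 0],
    [95, 0, 0, -0.16, 0, 0, 0],
    [95, 0.12, -0.075, 0, 0, 0, 0],
    [95, 0.12, -0.075, 0, 0, 0, 0],
    [95, 0.12, -0.075, 0, 0, 0, 0],
    [95, 0.12, -0.075, 0, 0, 0, 0],
    [95, 0.12, -0.075, 0, 0, 0, 0],
    [95, 0.12, -0.075, 0, 0, 0, 0],
    [95, 0.12, -0.075, 0, 0, 0, 0],
    [95, 0.12, -0.075, 0, 0, 0, 0],
    [95, 0.12, -0.075, 0, 0, 0, 0],
    [95, 0.12, -0.075, 0, 0, 0, 0],
    [95, 0.12, -0.075, 0, 0, 0, 0],
    [95, 0.12, -0.075, 0, 0, 0, 0],
    [95, 0.12, -0.075, 0, 0, 0, 0],
    [95, 0.12, -0.075, 0, 0, 0, 0],
    [95, 0.12, -0.075, 0, 0, 0, 0],
    [95, 0.12, -0.075, 0, 0, 0, 0],
  ],
)

```text
t: 2.35
tcp_pos: [0.5538, -0.1722, 0.3194]
tool_rot: [-180.0, 0.0, 16.7]
wrist_force: [-0.3, -0.4, -0.7]
finger_gap: 1.001
```

Request:
step_arm(
  series=[
    [95, 0, 0, 0, 0, 0, -1],
    [95, 0, 0, 0, 0, 0, -1],
    [95, 0, 0, 0, 0, 0, -1],
    [95, 0, 0, 0, 0, 0, -1],
    [95, 0, 0, 0, 0, 0, -1],
    [95, 0, 0, 0, 0, 0, -1],
    [95, 0, 0, 0, 0, 0, -1],
    [95, 0, 0, 0, 0, 0, -1],
    [95, 0, 0, 0, 0, 0, -1],
    [95, 0, 0, 0, 0, 0, -1],
    [95, 0, 0, 0, 0, 0, -1],
    [95, 0, 0, 0, 0, 0, -1],
    [95, 0, 0, 0, 0, 0, 0],
    [95, 0, 0, 0, 0, 0, 0],
  ],
)

```text
t: 4.1
tcp_pos: [0.5532, -0.1732, 0.3195]
tool_rot: [-180.0, -0.0, 85.3]
wrist_force: [0.4, -0.9, -0.6]
finger_gap: 1.001
```

```bash
python3 - <<'E'
from h import *
o=bot.get_obs();print(o['t'],o['tcp_pos'],o['tool_rot'],o['wrist_force'],o['wrist_torque'])
C=calibration('wrist')
d=save('wrist','w1')
np.savez('pics/w1c.npz',intrinsics=C['intrinsics'],R=C['R'],t=C['t'])
im=cv2.imread('pics/w1.png').astype(int);B,G,R=im[...,0],im[...,1],im[...,2]
m=(R>1.7*G)&(R>1.7*B)&(R>60)
v,u=np.nonzero(m);P=np.array([pt(C,x,y,d[y,x]) for x,y in zip(u,v)])
k=(abs(P[:,0]-.56)<.05)&(abs(P[:,1]+.172)<.05)&(P[:,2]>.136)&(P[:,2]<.147);P=P[k]
print(len(P),P.mean(0),u[k].mean(),v[k].mean());print(cv2.minAreaRect((P[:,:2]*1000).astype(np.float32)))
E
```

```text
4.1 [ 0.5531718  -0.1731785   0.31949607] [-1.79986147e+02 -7.61846343e-04  8.53488322e+01] [ 0.44641329 -0.90048785 -0.56800442] [-0.04977085 -0.1038273   0.04745694]
729 [ 0.561972   -0.17107479  0.13778451] 325.78052126200276 184.02606310013718
((561.8740234375, -171.77369689941406), (19.520376205444336, 39.398258209228516), 0.11299306899309158)
```

View pics/w1.png

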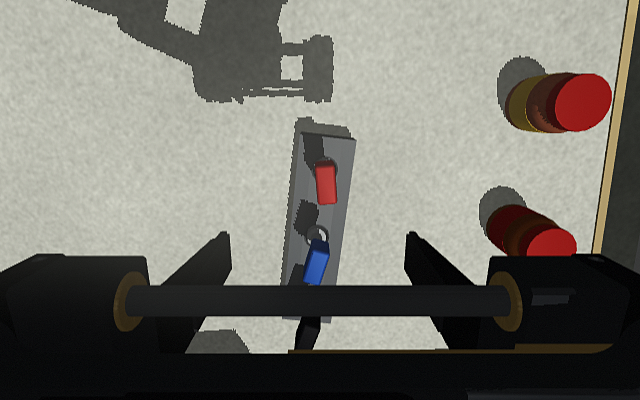

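The wrist view shows the red head at (326,184), measured 19.5 x 39.4 mm at (0.562,-0.172), top about 0.139, yaw about 0. That fits the text and the two-view result, so I'm going down to grip.

Request:
step_arm(
  series=[
    [60, 0, 0, 0, 0, 0, -0.82],
    [60, 0.006, 0.035, 0, 0, 0, 0],
    [60, 0, 0, 0.1, 0, 0, 0],
    [60, 0, 0, 0.1, 0, 0, 0],
    [60, 0, 0, 0.1, 0, 0, 0],
    [60, 0, 0, 0.1, 0, 0, 0],
    [60, 0, 0, 0.1, 0, 0, 0],
    [60, 0, 0, 0.1, 0, 0, 0],
    [60, 0, 0, 0.08, 0, 0, 0],
    [60, 0, 0, 0.06, 0, 0, 0],
    [60, 0, 0, 0.026, 0, 0, 0],
    [60, 0, 0, 0, 0, 0, 0],
  ],
)

```text
t: 5.65
tcp_pos: [0.5621, -0.1717, 0.1281]
tool_rot: [-180.0, 0.0, 90.1]
wrist_force: [0.3, 0.8, 1.2]
finger_gap: 0.631
```

Request:
step_arm(
  series=[
    [30, 0, 0, 0, 0, 0, 0],
    [26, 0, 0, 0, 0, 0, 0],
    [24, 0, 0, 0, 0, 0, 0],
    [15, 0, 0, 0, 0, 0, 0],
    [10, 0, 0, 0, 0, 0, 0],
    [0, 0, 0, 0, 0, 0, 0],
    [0, 0, 0, 0, 0, 0, 0],
  ],
)

```text
t: 6.52
tcp_pos: [0.562, -0.1717, 0.1282]
tool_rot: [180.0, 0.0, 90.2]
wrist_force: [-0.4, -0.8, 0.6]
finger_gap: 0.21
```

Request:
step_arm(
  series=[
    [0, 0, 0, -0.02, 0, 0, 0],
    [0, 0, 0, -0.06, 0, 0, 0],
    [0, 0, 0, -0.1, 0, 0, 0],
    [0, 0, 0, -0.1, 0, 0, 0],
    [0, 0, 0, -0.1, 0, 0, 0],
    [0, 0, 0, -0.1, 0, 0, 0],
    [0, 0, 0, -0.1, 0, 0, 0],
    [0, 0, 0, -0.03, 0, 0, 0],
    [0, 0.05, -0.005, 0, 0, 0, 0],
    [0, 0.14, -0.005, 0, 0, 0, 0],
    [0, 0.14, -0.005, 0, 0, 0, 0],
    [0, 0.14, -0.005, 0, 0, 0, 0],
    [0, 0.14, -0.005, 0, 0, 0, 0],
    [0, 0.14, -0.005, 0, 0, 0, 0],
    [0, 0.14, -0.005, 0, 0, 0, 0],
    [0, 0.09, -0.005, 0, 0, 0, 0],
    [0, 0.04, 0, 0, 0, 0, 0],
    [0, 0, 0, 0, 0, 0, 0],
    [0, 0, 0, 0, 0, 0, 0],
  ],
)

```text
t: 8.9
tcp_pos: [0.5512, 0.0827, 0.2804]
tool_rot: [-180.0, 0.0, 90.1]
wrist_force: [0.4, 0.4, -1.0]
finger_gap: 0.209
```

```bash
python3 - <<'E'
from h import *
o=bot.get_obs();print(o['t'],o['tcp_pos'],o['tool_rot'],o['wrist_force'],o['wrist_torque'],o['finger_gap'])
C=calibration('wrist')
d=save('wrist','w2')
np.savez('pics/w2c.npz',intrinsics=C['intrinsics'],R=C['R'],t=C['t'])
v,u=np.mgrid[0:400,0:640];P=np.array([pt(C,x,y,d[y,x]) for x,y in zip(u.ravel(),v.ravel())]);
k=(abs(P[:,2]-.105)<.005)&(abs(P[:,0]-.552)<.05)&(abs(P[:,1]-.144)<.05);P=P[k];print(len(P),P[:,2].mean(),cv2.minAreaRect((P[:,:2]*1000).astype(np.float32)))
im=cv2.imread('pics/w2.png').astype(int);B,G,R=im[...,0],im[...,1],im[...,2]
uu=u.ravel()[k];vv=v.ravel()[k];m=((R>1.35*B)&(G>1.2*B)&(R>70))[vv,uu]
print(m.sum());e=cv2.fitEllipse(np.c_[uu[m],vv[m]].astype(np.float32));print(e)
Q=np.array([ray(C,a,b,.105) for a,b in zip(uu[m],vv[m])])[:,:2]
print(cv2.minEnclosingCircle((Q*1000).astype(np.float32)),Q.mean(0),(Q.min(0)+Q.max(0))/2)
E
```

```text
8.9 [0.55116368 0.08273331 0.2803602 ] [-1.79975023e+02  1.31919196e-02  9.01436019e+01] [ 0.40325191  0.42110763 -1.0363455 ] [ 0.01611982 -0.09414742  0.04352518] 0.20897693269411977
2972 0.10315351117310594 ((551.4500122070312, 144.0210418701172), (56.003238677978516, 56.031593322753906), 82.62213897705078)
591
((317.51409912109375, 123.20011138916016), (40.966209411621094, 41.9853515625), 6.610864639282227)
((551.540771484375, 143.87136840820312), 20.961275100708008) [0.55169397 0.14431979] [0.55138167 0.14393815]
```

View pics/w2.png

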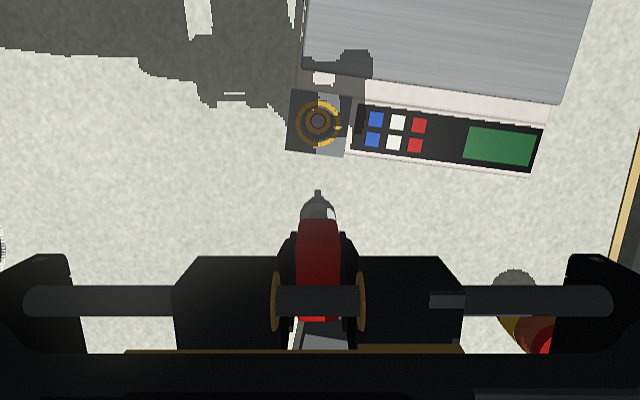

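```bash
python3 - <<'E'
from h import *
C=dict(np.load('pics/w2c.npz'));d=np.load('pics/w2_d.npy')
for v in range(188,232,3):
    print(v,[ (u,*np.round(pt(C,u,v,d[v,u])*1000,1)) for u in (310,314,318,322,326) if d[v,u]<.3])
print('tip ray',ray(C,318,190,.158))
im=cv2.imread('pics/w2.png');cv2.imwrite('pics/w2c.png',np.hstack([cv2.resize(im[180:240,285:350],None,fx=6,fy=6),cv2.resize(im[90:150,285:350],None,fx=6,fy=6)]))
E
```

```text
188 []
191 [(318, np.float64(551.9), np.float64(94.8), np.float64(166.7))]
194 [(318, np.float64(551.9), np.float64(92.5), np.float64(167.3))]
197 [(314, np.float64(548.8), np.float64(90.8), np.float64(170.2)), (318, np.float64(551.9), np.float64(90.9), np.float64(170.3)), (322, np.float64(555.0), np.float64(90.3), np.float64(168.0))]
200 [(310, np.float64(546.2), np.float64(94.5), np.float64(193.0)), (314, np.float64(549.0), np.float64(95.0), np.float64(194.8)), (318, np.float64(551.8), np.float64(95.2), np.float64(195.6)), (322, np.float64(554.6), np.float64(94.6), np.float64(193.4)), (326, np.float64(557.6), np.float64(93.6), np.float64(189.5))]
203 [(310, np.float64(546.3), np.float64(94.1), np.float64(199.5)), (314, np.float64(549.1), np.float64(94.8), np.float64(201.7)), (318, np.float64(551.8), np.float64(94.8), np.float64(201.8)), (322, np.float64(554.5), np.float64(94.5), np.float64(200.6)), (326, np.float64(557.4), np.float64(93.6), np.float64(197.3))]
206 [(310, np.float64(546.3), np.float64(92.6), np.float64(201.7)), (314, np.float64(549.1), np.float64(92.3), np.float64(2
[... 2124 characters left out ...]
67.5))]
227 [(310, np.float64(547.8), np.float64(102.2), np.float64(271.2)), (314, np.float64(549.7), np.float64(102.5), np.float64(272.3)), (318, np.float64(551.6), np.float64(102.2), np.float64(271.3)), (322, np.float64(553.5), np.float64(102.6), np.float64(272.5)), (326, np.float64(555.5), np.float64(102.1), np.float64(271.1))]
230 [(310, np.float64(547.9), np.float64(102.0), np.float64(275.1)), (314, np.float64(549.8), np.float64(102.5), np.float64(276.3)), (318, np.float64(551.6), np.float64(102.3), np.float64(275.8)), (322, np.float64(553.5), np.float64(102.6), np.float64(276.5)), (326, np.float64(555.4), np.float64(101.9), np.float64(274.7))]
tip ray [0.55188344 0.09352669 0.158     ]
```

View pics/w2c.png

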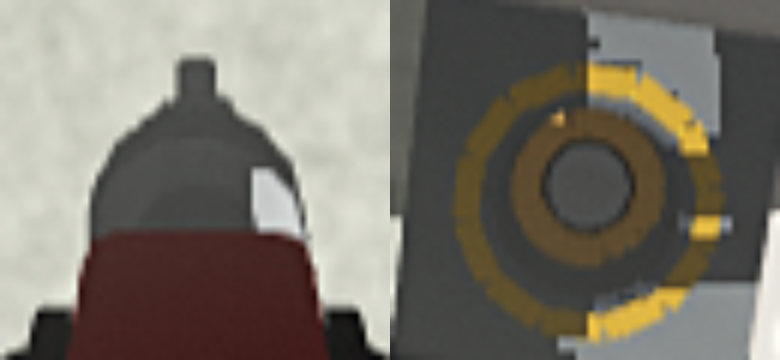

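Left crop: the screw is straight in the grip, lug at (195,80). Right crop: the well mouth is clean and the brass is visible at the bottom. I'll go over the well, turn the lugs to the anticlockwise end of the search range, and lower.

Request:
step_arm(
  series=[
    [0, 0.05, -0.001, 0, 0, 0, 0],
    [0, 0.09, 0, 0, 0, 0, 0],
    [0, 0.076, 0, 0, 0, 0, 0],
    [0, 0.03, 0, 0, 0, 0, 0],
    [0, 0, 0, 0, 0, 0, -1],
    [0, 0, 0, 0, 0, 0, -1],
    [0, 0, 0, 0, 0, 0, -1],
    [0, 0, 0, 0, 0, 0, -1],
    [0, 0, 0, 0, 0, 0, -1],
    [0, 0, 0, 0, 0, 0, -1],
    [0, 0, 0, 0, 0, 0, -1],
    [0, 0, 0, 0.1, 0, 0, 0],
    [0, 0, 0, 0.06, 0, 0, 0],
    [0, 0, 0, 0, 0, 0, 0],
    [0, 0, 0, 0, 0, 0, 0],
  ],
)

```text
t: 10.82
tcp_pos: [0.5511, 0.1449, 0.2412]
tool_rot: [180.0, 0.0, 130.3]
wrist_force: [-0.1, -0.2, -0.9]
finger_gap: 0.209
```

```bash
python3 - <<'E'
from h import *
o=bot.get_obs();print(o['t'],o['tcp_pos'],o['tool_rot'],o['wrist_force'],o['wrist_torque'],o['qpos'])
E
```

```text
10.825 [0.55107456 0.14486005 0.24117107] [1.79969141e+02 2.59195787e-02 1.30275493e+02] [-0.09131607 -0.18046692 -0.86266959] [-0.00374319 -0.13443057  0.02458141] [ 8.08901434e+00  2.35280446e+01  9.71350481e+01 -6.39455850e-03
  5.92969839e+01 -3.21832230e+01]
```

Request:
step_arm(
  series=[
    [0, 0, 0, 0.02, 0, 0, 0],
    [0, 0, 0, 0.02, 0, 0, 0],
    [0, 0, 0, 0.02, 0, 0, 0],
    [0, 0, 0, 0.02, 0, 0, 0],
  ],
)

```text
t: 11.32
tcp_pos: [0.5508, 0.1448, 0.2202]
tool_rot: [-180.0, 0.0, 130.3]
wrist_force: [-0.3, -0.3, -0.8]
finger_gap: 0.209
```

Request:
step_arm(
  series=[
    [0, 0, 0, 0.02, 0, 0, 0],
    [0, 0, 0, 0.02, 0, 0, 0],
    [0, 0, 0, 0.02, 0, 0, 0],
    [0, 0, 0, 0.02, 0, 0, 0],
  ],
)

```text
t: 11.82
tcp_pos: [0.5508, 0.1448, 0.2003]
tool_rot: [-180.0, 0.0, 130.3]
wrist_force: [0.2, -0.1, -0.5]
finger_gap: 0.209
```

Request:
step_arm(
  series=[
    [0, 0, 0, 0.02, 0, 0, 0],
    [0, 0, 0, 0.02, 0, 0, 0],
    [0, 0, 0, 0.02, 0, 0, 0],
    [0, 0, 0, 0.02, 0, 0, 0],
  ],
)

```text
t: 12.32
tcp_pos: [0.5508, 0.1448, 0.1803]
tool_rot: [180.0, 0.0, 130.3]
wrist_force: [0.5, -0.3, -1.4]
finger_gap: 0.209
```

Request:
step_arm(
  series=[
    [0, 0, 0, 0.02, 0, 0, 0],
    [0, 0, 0, 0.02, 0, 0, 0],
    [0, 0, 0, 0.02, 0, 0, 0],
    [0, 0, 0, 0.012, 0, 0, 0],
    [0, 0, 0, 0, 0, 0, 0],
  ],
)

```text
t: 12.95
tcp_pos: [0.5507, 0.1448, 0.1624]
tool_rot: [-180.0, -0.0, 130.3]
wrist_force: [0.9, 0.1, -1.3]
finger_gap: 0.206
```

Request:
step_arm(
  series=[
    [0, 0, 0, 0.012, 0, 0, 0],
    [0, 0, 0, 0.012, 0, 0, 0],
    [0, 0, 0, 0.008, 0, 0, 0],
    [0, 0, 0, 0, 0, 0, 0],
  ],
)

```text
t: 13.45
tcp_pos: [0.5507, 0.1448, 0.1544]
tool_rot: [-180.0, -0.0, 130.3]
wrist_force: [0.5, -0.6, -0.9]
finger_gap: 0.208
```

Request:
step_arm(
  series=[
    [0, 0, 0, 0.004, 0, 0, 0],
    [0, 0, 0, 0, 0, 0, 0],
  ],
)

```text
t: 13.7
tcp_pos: [0.5508, 0.1448, 0.1536]
tool_rot: [-180.0, 0.0, 130.3]
wrist_force: [-0.3, 0.2, -1.1]
finger_gap: 0.214
```

Request:
step_arm(
  series=[
    [0, 0, 0, 0.004, 0, 0, 0],
    [0, 0, 0, 0, 0, 0, 0],
  ],
)

```text
t: 13.95
tcp_pos: [0.5508, 0.1448, 0.1526]
tool_rot: [-180.0, 0.0, 130.3]
wrist_force: [0.3, 0.1, -1.5]
finger_gap: 0.206
```

Request:
step_arm(
  series=[
    [0, 0, 0, 0.003, 0, 0, 0],
    [0, 0, 0, 0, 0, 0, 0],
  ],
)

```text
t: 14.2
tcp_pos: [0.5507, 0.1448, 0.1518]
tool_rot: [-180.0, 0.0, 130.3]
wrist_force: [0.3, -0.3, -1.6]
finger_gap: 0.21
```

Request:
step_arm(
  series=[
    [0, 0, 0, 0.002, 0, 0, 0],
    [0, 0, 0, 0, 0, 0, 0],
  ],
)

```text
t: 14.45
tcp_pos: [0.5508, 0.1448, 0.1513]
tool_rot: [-180.0, 0.0, 130.3]
wrist_force: [0.1, 0.2, -1.3]
finger_gap: 0.207
```

Request:
step_arm(
  series=[
    [0, 0, 0, 0.002, 0, 0, 0],
    [0, 0, 0, 0, 0, 0, 0],
  ],
)

```text
t: 14.7
tcp_pos: [0.5508, 0.1448, 0.1508]
tool_rot: [-180.0, 0.0, 130.3]
wrist_force: [0.0, 0.9, -1.0]
finger_gap: 0.208
```

Request:
step_arm(
  series=[
    [0, 0, 0, 0.002, 0, 0, 0],
    [0, 0, 0, 0, 0, 0, 0],
  ],
)

```text
t: 14.95
tcp_pos: [0.5508, 0.1448, 0.1503]
tool_rot: [-180.0, 0.0, 130.3]
wrist_force: [-0.6, 0.8, -1.0]
finger_gap: 0.211
```

Request:
step_arm(
  series=[
    [0, 0, 0, 0.002, 0, 0, 0],
    [0, 0, 0, 0, 0, 0, 0],
  ],
)

```text
t: 15.2
tcp_pos: [0.5508, 0.1448, 0.1498]
tool_rot: [-180.0, 0.0, 130.3]
wrist_force: [0.5, 1.1, -1.5]
finger_gap: 0.213
```

Request:
step_arm(
  series=[
    [0, 0, 0, 0.002, 0, 0, 0],
    [0, 0, 0, 0, 0, 0, 0],
  ],
)

```text
t: 15.45
tcp_pos: [0.5508, 0.1448, 0.1493]
tool_rot: [-180.0, 0.0, 130.3]
wrist_force: [0.3, -0.1, -1.5]
finger_gap: 0.207
```

Request:
step_arm(
  series=[
    [0, 0, 0, 0.002, 0, 0, 0],
    [0, 0, 0, 0, 0, 0, 0],
  ],
)

```text
t: 15.7
tcp_pos: [0.5507, 0.1448, 0.1488]
tool_rot: [-180.0, 0.0, 130.3]
wrist_force: [0.6, 0.9, -1.7]
finger_gap: 0.211
```

Request:
step_arm(
  series=[
    [0, 0, 0, 0.002, 0, 0, 0],
    [0, 0, 0, 0, 0, 0, 0],
  ],
)

```text
t: 15.95
tcp_pos: [0.5508, 0.1448, 0.1483]
tool_rot: [-180.0, 0.0, 130.3]
wrist_force: [-0.3, 1.0, -0.8]
finger_gap: 0.208
```

Request:
step_arm(
  series=[
    [0, 0, 0, 0.002, 0, 0, 0],
    [0, 0, 0, 0, 0, 0, 0],
  ],
)

```text
t: 16.2
tcp_pos: [0.5508, 0.1448, 0.1478]
tool_rot: [-180.0, 0.0, 130.3]
wrist_force: [0.4, 0.2, -1.0]
finger_gap: 0.211
```

Request:
step_arm(
  series=[
    [0, 0, 0, 0.002, 0, 0, 0],
    [0, 0, 0, 0, 0, 0, 0],
  ],
)

```text
t: 16.45
tcp_pos: [0.5508, 0.1448, 0.1473]
tool_rot: [-180.0, 0.0, 130.3]
wrist_force: [0.6, 0.6, -0.7]
finger_gap: 0.209
```

Request:
step_arm(
  series=[
    [0, 0, 0, 0.002, 0, 0, 0],
    [0, 0, 0, 0, 0, 0, 0],
  ],
)

```text
t: 16.7
tcp_pos: [0.5507, 0.1448, 0.1468]
tool_rot: [-180.0, 0.0, 130.3]
wrist_force: [0.2, 0.2, -0.8]
finger_gap: 0.208
```

```bash
python3 - <<'E'
from h import *
def edge(C,im,d):
    R,G=im[...,2].astype(int),im[...,1].astype(int)
    for u in (310,318,326):
        v=[v for v in range(180,300) if R[v,u]>2*G[v,u] and R[v,u]>50]
        print(u,v[0],v[-1],pt(C,u,v[0]+1,d[v[0]+1,u]).round(4),pt(C,u,v[-1]-1,d[v[-1]-1,u]).round(4))
edge(dict(np.load('pics/w2c.npz')),cv2.imread('pics/w2.png'),np.load('pics/w2_d.npy'))
C=calibration('wrist');d=save('wrist','w3');edge(C,cv2.imread('pics/w3.png'),d)
im=cv2.imread('pics/w3.png');cv2.imwrite('pics/w3c.png',cv2.resize(im[150:300,240:400],None,fx=4,fy=4))
o=bot.get_obs();print(o['tcp_pos'],o['wrist_force'],o['wrist_torque'])
E
```

```text
310 235 284 [0.5481 0.1022 0.2833] [0.5481 0.0827 0.2899]
318 232 284 [0.5516 0.1023 0.2798] [0.5517 0.0825 0.2896]
326 229 284 [0.5554 0.1019 0.2747] [0.5552 0.083  0.2903]
310 219 285 [0.5349 0.1571 0.1278] [0.5481 0.1423 0.1568]
318 219 284 [0.5381 0.1597 0.1274] [0.5503 0.1452 0.1575]
326 219 284 [0.541  0.1625 0.1284] [0.5533 0.1471 0.1566]
[0.55075173 0.14479921 0.14682485] [ 0.42355902  0.43786585 -1.51304586] [-0.00361483 -0.16044797 -0.00113283]
```

View pics/w3c.png

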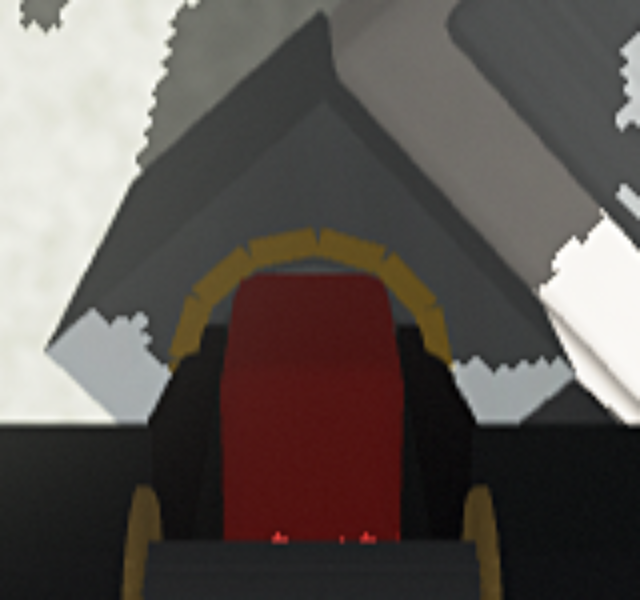

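The crop shows the head just above the ring with no slip (lower edge still at row 219). We are 4.7 mm below the expected thread top with no force, so the lugs have probably dropped straight into an entrance. I'll continue down gently to meet the spring.

Request:
step_arm(
  series=[
    [0, 0, 0, 0.004, 0, 0, 0],
    [0, 0, 0, 0, 0, 0, 0],
  ],
)

```text
t: 17.0
tcp_pos: [0.5508, 0.1448, 0.1458]
tool_rot: [-180.0, 0.0, 130.3]
wrist_force: [-0.2, -0.7, -0.7]
finger_gap: 0.21
```

Request:
step_arm(
  series=[
    [0, 0, 0, 0.004, 0, 0, 0],
    [0, 0, 0, 0, 0, 0, 0],
  ],
)

```text
t: 17.25
tcp_pos: [0.5508, 0.1448, 0.1448]
tool_rot: [-180.0, 0.0, 130.3]
wrist_force: [0.3, -1.0, -0.3]
finger_gap: 0.208
```

Request:
step_arm(
  series=[
    [0, 0, 0, 0.004, 0, 0, 0],
    [0, 0, 0, 0, 0, 0, 0],
  ],
)

```text
t: 17.5
tcp_pos: [0.5508, 0.1448, 0.1438]
tool_rot: [180.0, 0.0, 130.3]
wrist_force: [-0.2, 0.6, 0.7]
finger_gap: 0.208
```

Request:
step_arm(
  series=[
    [0, 0, 0, 0.004, 0, 0, 0],
    [0, 0, 0, 0, 0, 0, 0],
  ],
)

```text
t: 17.75
tcp_pos: [0.5508, 0.1448, 0.1429]
tool_rot: [180.0, 0.0, 130.3]
wrist_force: [1.0, 0.9, 1.7]
finger_gap: 0.21
```

Request:
step_arm(
  series=[
    [0, 0, 0, 0.004, 0, 0, 0],
    [0, 0, 0, 0, 0, 0, 0],
  ],
)

```text
t: 18.0
tcp_pos: [0.5508, 0.1448, 0.1419]
tool_rot: [180.0, 0.0, 130.3]
wrist_force: [0.4, 0.2, 1.5]
finger_gap: 0.208
```

Request:
step_arm(
  series=[
    [0, 0, 0, 0.004, 0, 0, 0],
    [0, 0, 0, 0, 0, 0, 0],
  ],
)

```text
t: 18.25
tcp_pos: [0.5508, 0.1448, 0.1409]
tool_rot: [180.0, 0.0, 130.3]
wrist_force: [-0.1, -1.3, 2.0]
finger_gap: 0.212
```

Request:
step_arm(
  series=[
    [0, 0, 0, 0.004, 0, 0, 0],
    [0, 0, 0, 0, 0, 0, 0],
  ],
)

```text
t: 18.5
tcp_pos: [0.5509, 0.1448, 0.1401]
tool_rot: [180.0, 0.0, 130.3]
wrist_force: [-0.9, -0.6, 5.4]
finger_gap: 0.207
```

Bottomed at TCP z=0.1401 with about 6 N, matching the 29 mm expected. Now I'll turn clockwise, following the pitch.

Request:
step_arm(
  series=[
    [0, 0, 0, 0, 0, 0, 0.5],
    [0, 0, 0, 0.0006, 0, 0, 0.5],
    [0, 0, 0, 0.0006, 0, 0, 0.5],
    [0, 0, 0, 0.0006, 0, 0, 0.5],
    [0, 0, 0, 0, 0, 0, 0],
  ],
)

```text
t: 19.12
tcp_pos: [0.551, 0.1448, 0.1399]
tool_rot: [179.9, 0.0, 118.8]
wrist_force: [-1.5, -0.2, 8.7]
finger_gap: 0.211
```

```bash
cat > o.py <<'E'
from bench import bot
import numpy as np
o=bot.get_obs();print(o['t'],o['tcp_pos'].round(4),o['tool_rot'].round(1),o['wrist_force'].round(1),o['wrist_torque'].round(3),o['tau'][5].round(3),o['finger_gap'].round(3))
E
python3 o.py
```

```text
Traceback (most recent call last):
  File "o.py", line 3, in <module>
    o=bot.get_obs();print(o['t'],o['tcp_pos'].round(4),o['tool_rot'].round(1),o['wrist_force'].round(1),o['wrist_torque'].round(3),o['tau'][5].round(3),o['finger_gap'].round(3))
                                                                                                                                                        ^^^^^^^^^^^^^^^^^^^^^
AttributeError: 'float' object has no attribute 'round'
```

```bash
sed -i "s/,o\['finger_gap'\].round(3)//" o.py; python3 o.py
```

```text
19.125 [0.551  0.1448 0.1399] [179.9   0.  118.8] [-1.5 -0.2  8.7] [-0.093  0.094 -0.022] 0.339
```

Request:
step_arm(
  series=[
    [0, 0, 0, -0.0004, 0, 0, 0.5],
    [0, 0, 0, 0.0004, 0, 0, 0.5],
    [0, 0, 0, 0.0004, 0, 0, 0.5],
    [0, 0, 0, 0, 0, 0, 0],
  ],
)

```text
t: 19.62
tcp_pos: [0.5512, 0.1449, 0.1399]
tool_rot: [179.9, 0.0, 110.2]
wrist_force: [-1.3, -0.0, 7.3]
finger_gap: 0.212
```

```bash
python3 o.py
```

```text
19.625 [0.5512 0.1449 0.1399] [179.9   0.  110.2] [-1.3 -0.   7.3] [-0.036  0.031 -0.016] 0.336
```

Request:
step_arm(
  series=[
    [0, 0, 0, 0, 0, 0, 0.5],
    [0, 0, 0, 0, 0, 0, 0.5],
    [0, 0, 0, 0, 0, 0, 0.5],
    [0, 0, 0, 0, 0, 0, 0],
  ],
)

```text
t: 20.12
tcp_pos: [0.5514, 0.1449, 0.1398]
tool_rot: [179.9, 0.0, 101.6]
wrist_force: [0.3, 0.3, 5.9]
finger_gap: 0.212
```

```bash
python3 o.py
```

```text
20.125 [0.5514 0.1449 0.1398] [179.9   0.  101.6] [0.3 0.3 5.9] [-0.023 -0.255 -0.02 ] 0.331
```

Request:
step_arm(
  series=[
    [0, 0, 0, 0.0005, 0, 0, 0.5],
    [0, 0, 0, 0.0005, 0, 0, 0.5],
    [0, 0, 0, 0.0005, 0, 0, 0.5],
    [0, 0, 0, 0, 0, 0, 0],
  ],
)

```text
t: 20.62
tcp_pos: [0.5514, 0.1449, 0.1394]
tool_rot: [179.9, -0.0, 93.0]
wrist_force: [1.3, 0.3, 6.1]
finger_gap: 0.209
```

```bash
python3 o.py
```

```text
20.625 [0.5514 0.1449 0.1394] [179.9  -0.   93. ] [1.3 0.3 6.1] [-0.021 -0.27  -0.048] 0.33
```

Request:
step_arm(
  series=[
    [0, 0, 0, 0.0006, 0, 0, 0.5],
    [0, 0, 0, 0.0006, 0, 0, 0.5],
    [0, 0, 0, 0.0006, 0, 0, 0.5],
    [0, 0, 0, 0.0006, 0, 0, 0.5],
    [0, 0, 0, 0.0006, 0, 0, 0.5],
    [0, 0, 0, 0, 0, 0, 0],
  ],
)

```text
t: 21.38
tcp_pos: [0.5513, 0.1449, 0.1386]
tool_rot: [179.9, -0.0, 78.7]
wrist_force: [0.5, -0.3, 4.3]
finger_gap: 0.207
```

```bash
python3 o.py
```

```text
21.375 [0.5513 0.1449 0.1386] [179.9  -0.   78.7] [ 0.5 -0.3  4.3] [-0.005 -0.239  0.008] 0.332
```

Request:
step_arm(
  series=[
    [0, 0, 0, 0.0007, 0, 0, 0.5],
    [0, 0, 0, 0.0007, 0, 0, 0.5],
    [0, 0, 0, 0.0007, 0, 0, 0.5],
    [0, 0, 0, 0.0007, 0, 0, 0.5],
    [0, 0, 0, 0.0007, 0, 0, 0.5],
    [0, 0, 0, 0, 0, 0, 0],
  ],
)

```text
t: 22.12
tcp_pos: [0.5512, 0.1448, 0.1377]
tool_rot: [179.9, -0.0, 64.3]
wrist_force: [-0.1, -0.5, 6.0]
finger_gap: 0.211
```

```bash
python3 o.py
```

```text
22.125 [0.5512 0.1448 0.1377] [179.9  -0.   64.3] [-0.1 -0.5  6. ] [-0.057 -0.058  0.008] 0.332
```

Request:
step_arm(
  series=[
    [0, 0, 0, 0.0007, 0, 0, 0.5],
    [0, 0, 0, 0.0007, 0, 0, 0.5],
    [0, 0, 0, 0.0007, 0, 0, 0.5],
    [0, 0, 0, 0.0007, 0, 0, 0.5],
    [0, 0, 0, 0.0007, 0, 0, 0.5],
    [0, 0, 0, 0, 0, 0, 0],
  ],
)

```text
t: 22.88
tcp_pos: [0.5512, 0.1449, 0.1368]
tool_rot: [179.9, -0.1, 50.0]
wrist_force: [-0.6, 0.4, 6.4]
finger_gap: 0.21
```

```bash
python3 o.py
```

```text
22.875 [0.5512 0.1449 0.1368] [ 1.799e+02 -1.000e-01  5.000e+01] [-0.6  0.4  6.4] [-0.05   0.037  0.025] 0.337
```

Request:
step_arm(
  series=[
    [0, 0, 0, 0.0006, 0, 0, 0.5],
    [0, 0, 0, 0.0006, 0, 0, 0.5],
    [0, 0, 0, 0, 0, 0, 0],
  ],
)

```text
t: 23.25
tcp_pos: [0.5512, 0.1449, 0.1366]
tool_rot: [179.9, -0.1, 44.3]
wrist_force: [0.1, -0.6, 5.8]
finger_gap: 0.205
```

```bash
python3 o.py
```

```text
23.25 [0.5512 0.1449 0.1366] [ 1.799e+02 -1.000e-01  4.430e+01] [ 0.1 -0.6  5.8] [-0.026  0.006 -0.005] 0.338
```

Request:
step_arm(
  series=[
    [0, 0, 0, 0.0006, 0, 0, 0.5],
    [0, 0, 0, 0.0006, 0, 0, 0.5],
    [0, 0, 0, 0, 0, 0, 0],
  ],
)

```text
t: 23.62
tcp_pos: [0.5512, 0.1449, 0.1363]
tool_rot: [180.0, -0.1, 38.6]
wrist_force: [-0.2, -0.1, 6.7]
finger_gap: 0.211
```

```bash
python3 o.py
```

```text
23.625 [0.5512 0.1449 0.1363] [ 1.80e+02 -1.00e-01  3.86e+01] [-0.2 -0.1  6.7] [-0.035 -0.046  0.013] 0.34
```

Request:
step_arm(
  series=[
    [0, 0, 0, 0.0005, 0, 0, 0.4],
    [0, 0, 0, 0.0005, 0, 0, 0.4],
    [0, 0, 0, 0, 0, 0, 0],
  ],
)

```text
t: 24.0
tcp_pos: [0.5512, 0.1449, 0.136]
tool_rot: [180.0, -0.1, 34.0]
wrist_force: [-0.3, 0.2, 6.0]
finger_gap: 0.21
```

```bash
python3 o.py
```

```text
24.0 [0.5512 0.1449 0.136 ] [ 1.8e+02 -1.0e-01  3.4e+01] [-0.3  0.2  6. ] [ 0.011 -0.039  0.042] 0.276
```

Request:
step_arm(
  series=[
    [0, 0, 0, 0.0005, 0, 0, 0.4],
    [0, 0, 0, 0.0005, 0, 0, 0.4],
    [0, 0, 0, 0, 0, 0, 0],
  ],
)

```text
t: 24.38
tcp_pos: [0.5513, 0.1447, 0.1358]
tool_rot: [180.0, -0.1, 29.4]
wrist_force: [-0.6, -0.8, 6.1]
finger_gap: 0.208
```

```bash
python3 o.py
```

```text
24.375 [0.5513 0.1447 0.1358] [ 1.80e+02 -1.00e-01  2.94e+01] [-0.6 -0.8  6.1] [-0.249  0.002  0.109] 0.296
```

Request:
step_arm(
  series=[
    [0, 0, 0, 0.0003, 0, 0, 0.25],
    [0, 0, 0, 0, 0, 0, 0],
    [0, 0, 0, 0, 0, 0, 0],
  ],
)

```text
t: 24.75
tcp_pos: [0.5513, 0.1447, 0.1358]
tool_rot: [179.9, -0.1, 28.0]
wrist_force: [0.3, -1.2, 6.7]
finger_gap: 0.21
```

```bash
python3 o.py; python3 o.py
```

```text
24.75 [0.5513 0.1447 0.1358] [ 1.799e+02 -1.000e-01  2.800e+01] [ 0.3 -1.2  6.7] [-0.431 -0.028  0.01 ] 0.06
24.75 [0.5513 0.1447 0.1358] [ 1.799e+02 -1.000e-01  2.800e+01] [ 0.3 -1.2  6.7] [-0.431 -0.028  0.01 ] 0.06
```

Request:
step_arm(
  series=[
    [0, 0, 0, 0.0002, 0, 0, 0.25],
    [0, 0, 0, 0, 0, 0, 0],
    [0, 0, 0, 0, 0, 0, 0],
  ],
)

```text
t: 25.12
tcp_pos: [0.5513, 0.1446, 0.1358]
tool_rot: [179.9, -0.1, 26.6]
wrist_force: [-0.7, -2.3, 8.4]
finger_gap: 0.209
```

```bash
python3 o.py
```

```text
25.125 [0.5513 0.1446 0.1358] [ 1.799e+02 -1.000e-01  2.660e+01] [-0.7 -2.3  8.4] [-0.506  0.028  0.058] 0.105
```

Request:
step_arm(
  series=[
    [0, 0, 0, 0, 0, 0, 0.25],
    [0, 0, 0, 0, 0, 0, 0],
    [0, 0, 0, 0, 0, 0, 0],
  ],
)

```text
t: 25.5
tcp_pos: [0.5513, 0.1446, 0.1359]
tool_rot: [179.9, -0.1, 25.2]
wrist_force: [0.2, -2.3, 7.1]
finger_gap: 0.21
```

```bash
python3 o.py
```

```text
25.5 [0.5513 0.1446 0.1359] [ 1.799e+02 -1.000e-01  2.520e+01] [ 0.2 -2.3  7.1] [-0.549  0.066  0.163] 0.179
```

Rotation resistance rose near yaw 29° with a sideways load (Fy about -2 N) while z stalled, about 0.8 mm short of the expected home. I'll relieve the sideways load before judging whether it is the end wall.

Request:
step_arm(
  series=[
    [0, 0, 0, 0, 0, 0, -0.25],
    [0, -0.0005, 0.0011, 0, 0, 0, 0],
    [0, 0, 0, 0, 0, 0, 0],
  ],
)

```text
t: 25.88
tcp_pos: [0.5513, 0.1445, 0.1358]
tool_rot: [180.0, -0.1, 26.6]
wrist_force: [-0.3, -1.1, 7.8]
finger_gap: 0.209
```

```bash
python3 o.py
```

```text
25.875 [0.5513 0.1445 0.1358] [ 1.80e+02 -1.00e-01  2.66e+01] [-0.3 -1.1  7.8] [-0.162  0.032  0.068] 0.07
```

Request:
step_arm(
  series=[
    [0, -0.0005, 0.0011, 0, 0, 0, 0],
    [0, 0, 0, 0, 0, 0, 0],
  ],
)

```text
t: 26.12
tcp_pos: [0.5513, 0.1444, 0.1358]
tool_rot: [180.0, -0.1, 26.6]
wrist_force: [-0.6, 0.7, 7.5]
finger_gap: 0.213
```

```bash
python3 o.py
```

```text
26.125 [0.5513 0.1444 0.1358] [ 1.80e+02 -1.00e-01  2.66e+01] [-0.6  0.7  7.5] [0.209 0.097 0.059] 0.074
```

Request:
step_arm(
  series=[
    [0, 0.0002, -0.0004, 0, 0, 0, 0.25],
    [0, 0, 0, 0, 0, 0, 0],
    [0, 0, 0, 0, 0, 0, 0],
  ],
)

```text
t: 26.5
tcp_pos: [0.5513, 0.1444, 0.1359]
tool_rot: [180.0, -0.1, 25.2]
wrist_force: [0.0, 1.1, 7.6]
finger_gap: 0.214
```

```bash
python3 o.py
python3 - <<'E'
from h import *
C=calibration('wrist');d=save('wrist','w4')
im=cv2.imread('pics/w4.png');cv2.imwrite('pics/w4c.png',cv2.resize(im[150:300,240:400],None,fx=4,fy=4))
E
```

```text
26.5 [0.5513 0.1444 0.1359] [ 1.80e+02 -1.00e-01  2.52e+01] [0.  1.1 7.6] [0.112 0.09  0.15 ] 0.179
```

View pics/w4c.png

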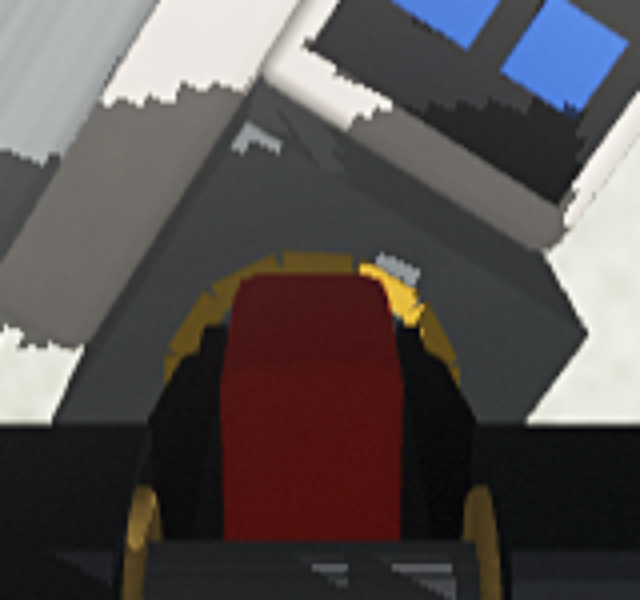

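Request:
step_arm(
  series=[
    [0, 0, 0, 0, 0, 0, -0.25],
    [0, 0, 0, 0.001, 0, 0, -0.25],
    [0, 0, 0, 0.001, 0, 0, 0],
    [0, 0, 0, 0, 0, 0, 0],
  ],
)

```text
t: 27.05
tcp_pos: [0.5514, 0.1444, 0.1355]
tool_rot: [180.0, -0.1, 28.0]
wrist_force: [0.0, 0.2, 8.6]
finger_gap: 0.208
```

```bash
python3 o.py
```

```text
27.05 [0.5514 0.1444 0.1355] [ 1.8e+02 -1.0e-01  2.8e+01] [0.  0.2 8.6] [0.035 0.099 0.005] 0.022
```

Request:
step_arm(
  series=[
    [0, 0, 0, 0, 0, 0, 0.25],
    [0, 0, 0, 0, 0, 0, 0.25],
    [0, 0, 0, 0, 0, 0, 0],
    [0, 0, 0, 0, 0, 0, 0],
  ],
)

```text
t: 27.55
tcp_pos: [0.5514, 0.1444, 0.1355]
tool_rot: [180.0, -0.1, 25.2]
wrist_force: [-0.3, 0.3, 10.1]
finger_gap: 0.212
```

```bash
python3 o.py
```

```text
27.55 [0.5514 0.1444 0.1355] [ 1.80e+02 -1.00e-01  2.52e+01] [-0.3  0.3 10.1] [0.041 0.152 0.146] 0.173
```

Confirmed: torque goes from 0 to 0.15 N·m over under 3°, with no sideways load, about 100° from the entrance. This is the hard end wall. Next I relax the press and the twist, release, and retreat.

Request:
step_arm(
  series=[
    [0, 0, 0, -0.002, 0, 0, -0.2],
    [0, 0, 0, -0.003, 0, 0, -0.1],
    [0, 0, 0, -0.002, 0, 0, 0],
    [0, 0, 0, 0, 0, 0, 0],
  ],
)

```text
t: 28.05
tcp_pos: [0.5512, 0.1443, 0.1366]
tool_rot: [180.0, -0.1, 26.8]
wrist_force: [2.8, 0.8, 1.6]
finger_gap: 0.21
```

```bash
python3 o.py
```

```text
28.05 [0.5512 0.1443 0.1366] [ 1.80e+02 -1.00e-01  2.68e+01] [2.8 0.8 1.6] [ 0.124 -0.742  0.046] 0.059
```

Request:
step_arm(
  series=[
    [24, 0, 0, 0, 0, 0, 0],
    [28, 0, 0, 0, 0, 0, 0],
    [40, 0, 0, 0, 0, 0, 0],
    [50, 0, 0, 0, 0, 0, 0],
    [50, 0, 0, 0, 0, 0, 0],
    [50, 0, 0, -0.03, 0, 0, 0],
    [50, 0, 0, -0.06, 0, 0, 0],
    [50, 0, 0, -0.1, 0, 0, 0],
    [50, 0, 0, -0.12, 0, 0, 0],
    [50, 0, 0, -0.12, 0, 0, 0],
    [50, -0.1, 0, -0.05, 0, 0, 0],
    [50, -0.1, 0, 0, 0, 0, 0],
    [50, 0, 0, 0, 0, 0, 0],
    [50, 0, 0, 0, 0, 0, 0],
  ],
)

```text
t: 29.8
tcp_pos: [0.5069, 0.1219, 0.2571]
tool_rot: [180.0, -0.1, 26.9]
wrist_force: [0.2, 0.1, 0.1]
finger_gap: 0.521
```

```bash
python3 o.py
python3 - <<'E'
from h import *
C=calibration('wrist');d=save('wrist','w5')
im=cv2.imread('pics/w5.png').astype(int);R,G,B=im[...,2],im[...,1],im[...,0]
v,u=np.nonzero((R>1.8*G)&(R>1.8*B)&(R>45));P=np.array([pt(C,x,y,d[y,x]) for x,y in zip(u,v)])
P=P[(np.hypot(P[:,0]-.5515,P[:,1]-.144)<.035)&(P[:,2]>.11)];z=np.sort(P[:,2]);print(len(P),'top z',np.percentile(z,[50,75,90,97]).round(4))
Q=P[P[:,2]>np.percentile(z,90)-.004];print(cv2.minAreaRect((Q[:,:2]*1000).astype(np.float32)))
v,u=np.mgrid[0:400:2,0:640:2];A=np.array([pt(C,x,y,d[y,x]) for x,y in zip(u.ravel(),v.ravel())])
k=(np.hypot(A[:,0]-.5515,A[:,1]-.144)<.045)&(abs(A[:,2]-.105)<.006);print('mouth z',np.median(A[k,2]))
E
```

```text
29.8 [0.5069 0.1219 0.2571] [ 1.80e+02 -1.00e-01  2.69e+01] [0.2 0.1 0.1] [ 0.034 -0.034  0.065] -0.007
1236 top z [0.147  0.1475 0.148  0.1485]
((554.2100219726562, 145.18467712402344), (42.750152587890625, 19.239145278930664), 27.393756866455078)
mouth z 0.10308400552671246
```

View pics/w5.png

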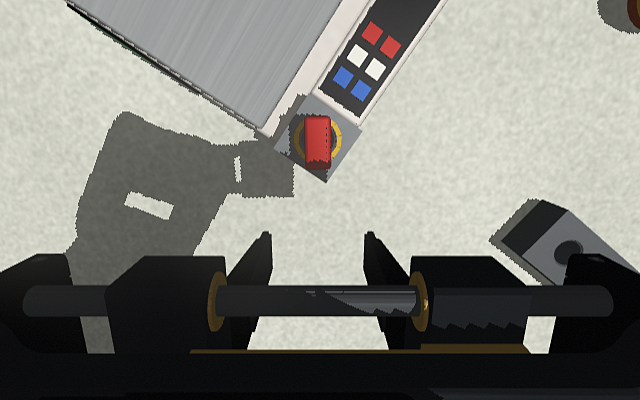

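The picture shows the red head standing upright at (318,140) on the ring, with the jaws clear. Its centre is about 26.5 mm above the mouth (26 expected), at 27° where I left it.

```bash
python3 -c "
from bench import bot
print(bot.hand_in())"
```

```text
the job is handed in; nothing more can be done
None
```

The red screw is in the scale's well, turned clockwise to the end wall and let go, and the job is handed in at about 30 s of the 72 s allowed. I have had no verdict back.

- **Finding the thread:** I started the search at the anticlockwise end of the range. The lugs dropped straight into an entrance there. I felt the spring at about the expected depth and the floor 29 mm above the mouth.
- **Turning home:** I followed the thread for about 100° clockwise. It stopped hard near tool yaw 28°, where torque rose from 0 to 0.15 N·m in under 3°.
- **Forces:** Torque stayed at 0.16 N·m or less. The reading for the downward press was mostly 6 to 9 N with a brief 10 N, which is about 11 N with the screw's weight added. That is above the 3 to 8 N suggested but far below the harm limits.
- **After letting go:** The head stands upright, with its centre about 26.5 mm above the mouth (26 expected). It kept the angle I left it at, and the jaws are clear.

**Checks that disagreed:**
- While turning, the screw measured about 0.8 mm higher than the text implies. It was 0.5 mm high after I pressed a little more. I put this down to the spring carrying most of the press.
- A sideways load of about 2 N appeared near the stop. I removed it by shifting the tool about 0.4 mm, and the stop stayed in the same place.
- I did not take a final picture of the rack and the other goods. The arm did not go near them after the pickup.

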